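Fit the hanging bar into the keyring stand

TASK

Take the wooden hanging bar out of its narrow carton and fit it into the keyring stand on the counter: its round shaft goes through the open hole in one upright and on into the blind hole of the other, fully home with the square handle up against the upright. The carton leaves only the shaft free to hold, so put the bar down on the counter and take it again by its handle to push it in. Do not disturb the gift box, the doll or the jar.

Things in the scene. Friction and masses are not known exactly. Their poses are not given: they have to be found in the camera images.
- bar: Dark wood bar 200 mm long, 45 g: square handle 70 x 24 x 24 mm, then a round shaft, 12 mm diameter, 130 mm long, the last 12 mm tapering to 6 mm. Origin: on the axis at the shoulder (handle's front face); +x along the shaft to the tip, handle from x = -70 to 0. It balances 10 mm behind the shoulder: on the counter it lies level on its handle, axis 12 mm up. Starts level in the carton, axis 32 mm up
- bar_tip (a point): Centre of the free (tapered) end of the bar's shaft, 130 mm from the bar's origin
- stand: Wooden stand fixed to the counter: base 156 (x) x 90 x 12 mm, two uprights 46 mm wide, 112 mm high. Origin: under the base's middle; +x = direction of insertion. Both have a 16 mm round hole on the line y = 0, z = 90 mm. Entry upright: x = -67 to -55, open through. Far upright: x = 45 to 71, hole 22 mm deep, closed at the back. Bar home: shoulder at x = -67, tip at x = 63
- entry (a point): Centre of the mouth of the entry upright's hole, on the outer face of that upright, 90 mm above the counter; same axes as the stand (+x goes into the hole)
- carton: Narrow open-topped white card trough fixed to the counter, 120 x 40 mm, 52 mm high, floor at 20 mm, inside 30 mm wide; its walls stand 8 mm above the handle's top; open at its +x end. Origin: on the counter under the middle of the bar in it. Trough: x = -105 to 15 mm; at the start the bar's shoulder is at x = -30, its tip at x = 100, so 85 mm of shaft sticks out
- gift_box: Bystander: white gift box with a red band, 130 x 100 x 45 mm, 0.4 kg. Origin: centre of its underside
- doll: Bystander: turned wooden doll, 52 mm diameter, 113 mm tall. Origin: centre of its underside
- jar: Bystander: amber glass jar, 60 mm diameter, 90 mm tall, 0.3 kg. Origin: centre of its underside
There are look-alikes about, which are no part of the job. What is meant by the bar is not green, and is the smaller of those in its own colour.

How it is judged (in metres and radians):
On the way:
1. the bar is put down, out of the carton: it lies released on the counter (height (world z) of bar below 0.022 m and height (world z) of bar_tip below 0.03 m and linear speed of bar below 0.05 m/s and contact force between the fingers and bar below 0.1 N), for 0.2 s.
At the end, for the whole second after the job is handed in: The bar is released and at rest in the stand, its shaft through the entry upright and its tip in the far upright's blind hole (tip and shoulder within 6 mm of the hole line, axis within 0.1 rad), the shoulder no more than 6 mm from the outer face of the entry upright (x of bar_tip in the frame of stand between 0.057 and 0.068 m and y of bar_tip in the frame of stand between -0.006 and 0.006 m and z of bar_tip in the frame of stand between 0.084 and 0.096 m and y of bar in the frame of stand between -0.006 and 0.006 m and z of bar in the frame of stand between 0.084 and 0.096 m and angle between the x axis of bar and the x axis of stand, either way round below 0.1 rad and linear speed of bar below 0.02 m/s); the robot touches nothing.
It fails at once if the gift box is moved by more than 25 mm (distance of gift_box from where it was at the start of the episode above 0.025 m).
It fails at once if the wooden doll is moved by more than 25 mm (distance of doll from where it was at the start of the episode above 0.025 m).
It fails at once if the jar is moved by more than 25 mm (distance of jar from where it was at the start of the episode above 0.025 m).
It also fails if it takes over 58 s, if anything falls off the work surface, if the arm or the gripper's body presses on something with over 40 N, if the wrist force passes 120 N, or if a joint passes its speed limit or range.

ROBOT

A 6-joint arm with a two-finger parallel gripper is mounted at the origin on the work surface. World frame = base frame: x ahead of the robot, y to its left, z up, the work surface at z = 0. Lengths are in m, angles in degrees, forces in N, time in s.
With the tool pointing down it reaches from about 0.3 to 0.75 m from the base axis. Payload 8.5 kg.
Tool frame: the origin (TCP) lies at the very end of the fingers, on their centre line; the grasp point (between the pads) lies 19 mm behind it (env.pinch_z is the distance from the TCP to the grasp point, in m); z points along the fingers, y is the line along which they close (so a half turn about z gives the same grasp; the last joint's range is limited). The gripper opens to 85 mm and grips with 20 to 120 N. Pads are 22 mm wide; open, the fingers measure 114 mm over their backs; the gripper's body (76 mm by 85 mm) begins 54 mm behind the grasp point. The pads swing forward as they close: fully open they stand 13 mm farther back than shut.
Start: joints at [-81.893, 21.807, 74.336, -0, 83.858, -12.336], TCP at [0.192, -0.515, 0.231] pointing down, gripper open.
Joint ranges: [-178.18, 178.18], [-50.72, 133.34], [12.68, 142.11], [-81.47, 261.47], [9.98, 163.14], [-165.26, 165.26]. Speed limits (degrees/s): [136.94, 136.94, 180, 180, 180, 180].

INTERFACE

Orientations are given as a 3x3 rotation matrix whose columns are the frame's x, y, z axes.
In Python, from rig import env, viewer gives the robot as it stands.
- The arm moves only by the tool drive_tool, never from a script. Its argument "series" is a list of rows, each a list of 3 entries, a list of its own where there are three numbers: the shift along the tool's x, y, z in m, then the turn about the tool's z in degrees, then the finger opening in m, from 0 to 0.0854. A call has 1 to 20 rows; each row is the pose to reach, as a shift and turn from the pose commanded when the call began, along the tool's axes at that moment; what a row does not reach only later rows make up. A row lasts 1/10 s, in which the tool goes at most 50 mm and 8.59 degrees, less where a joint would pass 70% of its speed; a pose out of reach is approached as far as the arm can. A call with a gripper value outside its range is refused whole. The fingers move at their own pace and stop on an object; "newtons" is the grip in N (left out, the last holds). Time passes only in rows, so rows that repeat a pose let the fingers close. It gives the time, the measured TCP pose, the force, the opening and the grip force at its end, in the units of the state.
- env.observe(): the state, without advancing time (a new reading comes with each control period).
- viewer.get_image(name): name is "scene" or "top" or "wrist"; returns a dict with "img" (384x512x3 uint8, red, green, blue), "depth" (384x512 float32, m along the optical axis (not along the pixel's ray), 0 where there is no reading), "camera_matrix" (3x3 intrinsics, pixels), "rvec" (rotation vector, rad) and "tvec" (3), from world to camera coordinates, as OpenCV has them. Camera axes: x right, y down, z forward; pixel columns grow to the right and rows downward; lengths in m; the calibration is good to about 2 mm. A picture is of the moment at which its call begins.
- env.close_job(): hands the job in; it is judged then, once.
The state is a dict: "time_s": time; "q": joint angles; "qvel": joint speeds; "joint_efforts": joint torques, N m; "position": TCP position; "tool_rot": TCP orientation; "ft_force": force on the tool from outside, world axes, zero at the start; "wrist_torque": the same for the moment, N m; "grip_width": finger opening in m; "gripper_force": force on a finger pad.
Only numpy, scipy, OpenCV 4.12 (cv2) and the standard library are available. Lean on these libraries where they do the work, as an engineer would, in place of code of your own. Each camera call takes 0.05 s, during which the arm holds its last target. There are 200 camera calls.

## Working session

There is one attempt and no reset: what is moved stays moved. The work goes in short steps, Python scripts to look and compute and a tool call to move; the robot and the scene stay as the last step left them, time stands still between calls to the robot, and variables do not carry over. Pictures are saved under pics/ and viewed, at most 13 in all, crops included, and the job is handed in when it is done.

Besides the shell and the picture viewer there is one more tool, called after ">>>" as name(argument=value, ...) on one line, values as JSON. drive_tool: Moves the arm, as the interface text tells. Its arguments: {"type":"object","properties":{"series":{"type":"array"},"newtons":{"type":"number"}},"required":["series"]}

```bash
mkdir -p pics; ls
cat > h.py <<'E'
import numpy as np, cv2, pickle
from rig import env, viewer
def grab(n,tag):
    d=viewer.get_image(n); pickle.dump(d,open(f'pics/{tag}.pkl','wb')); cv2.imwrite(f'pics/{tag}.png',d['img'][:,:,::-1]); return d
def load(tag): return pickle.load(open(f'pics/{tag}.pkl','rb'))
def ray(d,u,v):
    R,_=cv2.Rodrigues(np.array(d['rvec'],float)); t=np.array(d['tvec'],float).ravel()
    c=-R.T@t; r=R.T@np.linalg.inv(d['camera_matrix'])@np.array([u,v,1.]); return c,r
def onz(d,u,v,z):
    c,r=ray(d,u,v); return c+r*(z-c[2])/r[2]
def dep(d,u,v):
    c,r=ray(d,u,v); return c+r*float(d['depth'][int(round(v)),int(round(u))])
def cloud(d):
    R,_=cv2.Rodrigues(np.array(d['rvec'],float)); t=np.array(d['tvec'],float).ravel()
    h,w=d['depth'].shape; u,v=np.meshgrid(np.arange(w),np.arange(h))
    p=np.stack([u,v,np.ones_like(u)],-1)@np.linalg.inv(d['camera_matrix']).T*d['depth'][...,None]
    return (p-t)@R
def tri(d1,p1,d2,p2):
    c1,r1=ray(d1,*p1); c2,r2=ray(d2,*p2)
    s=np.linalg.lstsq(np.stack([r1,-r2],1),c2-c1,rcond=None)[0]
    a,b=c1+r1*s[0],c2+r2*s[1]; return (a+b)/2,np.linalg.norm(a-b)
E
python3 - <<'E'
from h import *
a=grab('scene','s0');b=grab('top','t0')
print(env.observe(), env.pinch_z)
E
```

```text
pics
{'time_s': 0.1, 'q': array([-8.18938569e+01,  2.18379570e+01,  7.43779431e+01,  2.17059002e-03,
        8.38558429e+01, -1.23351614e+01]), 'qvel': array([ 0.04010318,  0.04723625, -0.19683762,  0.04562773,  0.0132757 ,
        0.08174276]), 'joint_efforts': array([ 2.25057593e-03, -4.49223053e+01, -2.31658226e+01, -2.40128074e-04,
        3.63344327e-03, -1.93413115e-05]), 'position': array([ 0.1920643 , -0.51511915,  0.23078028]), 'tool_rot': array([[ 9.37031906e-01,  3.49243737e-01, -1.39272333e-04],
       [ 3.49243632e-01, -9.37031128e-01,  1.24494994e-03],
       [ 3.04288457e-04, -1.21519779e-03, -9.99999215e-01]]), 'ft_force': array([-0.11879427, -0.57889615, -0.61354392]), 'wrist_torque': array([-0.00809293,  0.0556067 , -0.01712561]), 'gripper_force': 0.0, 'grip_width': 0.08548728538703745} 0.0187
```

View pics/s0.png

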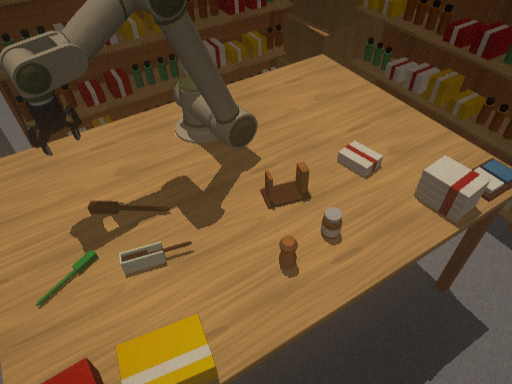

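View pics/t0.png

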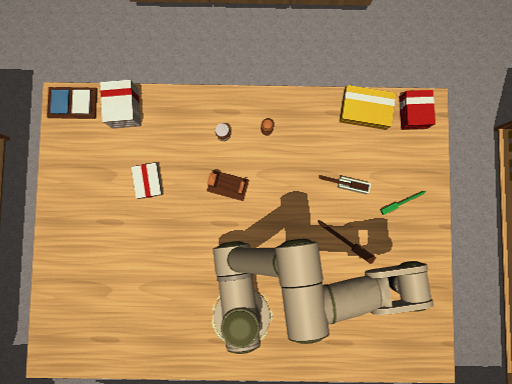

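The scene view shows the white carton at about (143,258) with the bar's shaft ending at (190,243), the stand at (287,187), the doll at (288,252), the jar at (331,222) and the gift box at (360,158). In the top view they are at (353,184) with tip (320,177), (228,185), (267,126), (223,131) and (147,181). The larger dark bar and the green one are look-alikes.

Run:
```python
from h import *
t=load('t0');s=load('s0')
def crop(d,x,y,w,h,k=6): return cv2.resize(d['img'][y:y+h,x:x+w,::-1],None,fx=k,fy=k,interpolation=cv2.INTER_CUBIC)
A=np.hstack([crop(t,312,165,66,40),crop(t,198,160,66,40)])
B=np.hstack([crop(s,112,225,88,50,4.5),crop(s,250,155,88,50,4.5)])
cv2.imwrite('pics/m.png',np.vstack([A,cv2.resize(B,(A.shape[1],int(B.shape[0]*A.shape[1]/B.shape[1])))]))
for n,p,z in [('carton',(353,184),.05),('tip',(320,177),.032),('stand',(228,185),.0),('doll',(267,126),.1),('jar',(223,131),.09),('box',(147,181),.045),('big',(347,241),.012)]:
    print(n,onz(t,*p,z).round(3),dep(t,*p).round(3))
print(ray(t,0,0)[0],ray(s,0,0)[0],t['camera_matrix'][0,0])
```

```text
carton [ 0.531 -0.438  0.05 ] [ 0.532 -0.439  0.045]
tip [ 0.56  -0.309  0.032] [ 0.559 -0.308  0.035]
stand [0.525 0.065 0.   ] [0.524 0.064 0.012]
doll [ 0.75 -0.09  0.1 ] [ 0.75  -0.09   0.103]
jar [0.73  0.083 0.09 ] [0.731 0.083 0.084]
box [0.532 0.386 0.045] [0.531 0.385 0.052]
big [ 0.303 -0.421  0.012] [ 0.304 -0.419  0.022]
[ 0.36030035 -0.04861438  1.78381479] [ 1.26436981 -0.48511272  0.94151335] 435.90361201040247
```

View pics/m.png

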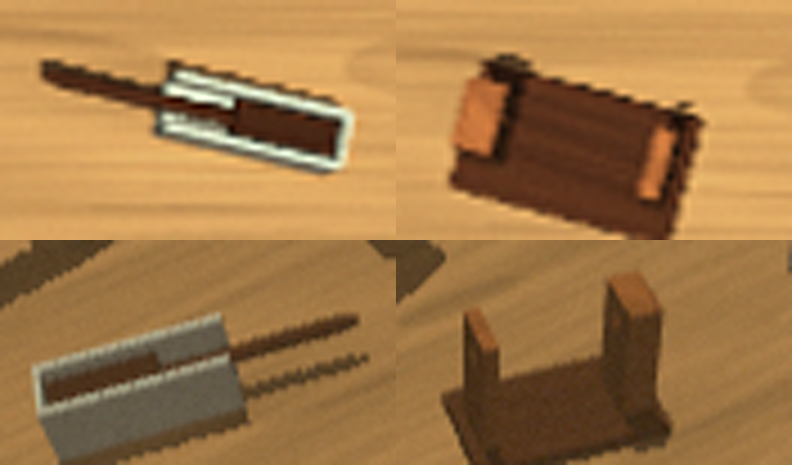

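The crop shows the shaft leaving the carton on the left in the top view, about along +y. The stand's thin entry upright is on the right, which is the −y side, so insertion also runs roughly along +y. I'll move above the shaft for a wrist view.

>>> drive_tool(series=[[[0.38, -0.013, 0], -57, 0.0854], [[0.38, -0.013, 0], -57, 0.0854], [[0.38, -0.013, 0], -57, 0.0854], [[0.38, -0.013, 0], -57, 0.0854], [[0.38, -0.013, 0], -57, 0.0854], [[0.38, -0.013, 0], -57, 0.0854], [[0.38, -0.013, 0], -57, 0.0854], [[0.38, -0.013, 0], -57, 0.0854], [[0.38, -0.013, 0], -57, 0.0854], [[0.38, -0.013, 0], -57, 0.0854], [[0.38, -0.013, 0], -57, 0.0854], [[0.38, -0.013, 0], -57, 0.0854]])

```text
time_s: 1.3
position: [0.5426, -0.3712, 0.2315]
tool_rot: [[0.219, 0.976, -0.0], [0.976, -0.219, -0.0], [-0.0, -0.0, -1.0]]
ft_force: [-0.1, 0.2, 0.3]
grip_width: 0.0856
gripper_force: 0.0
```

Run:
```python
from h import *
w=grab('wrist','w0');o=env.observe();print(o['position'].round(4),o['tool_rot'].round(3).tolist(),ray(w,0,0)[0].round(3),ray(w,256,192)[1].round(3))
```

```text
[ 0.5427 -0.3712  0.2316] [[0.219, 0.976, 0.0], [0.976, -0.219, -0.0], [-0.0, 0.0, -1.0]] [ 0.558 -0.301  0.375] [-0.044 -0.261 -0.965]
```

View pics/w0.png

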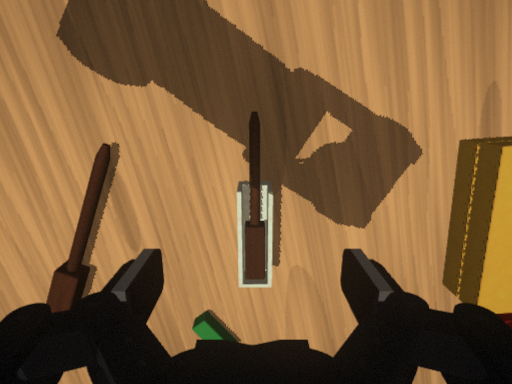

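The wrist view shows the shaft from its tip at (254,112) to the carton at (255,190), the shoulder at about (255,221) and the handle ending at (256,283).

Run:
```python
from h import *
w=load('w0');im=w['img'].astype(int);t=load('t0');s=load('s0')
C=cloud(w);o=env.observe();R=o['tool_rot'];p=o['position']
P=[]
for v in list(range(116,182,6)):
    seg=im[v,235:275]; d=C[v,235:275,2]
    m=d>.02
    us=np.arange(235,275)[m]; P.append((us.mean(),v)); print(v,us.min(),us.max(),C[v,int(us.mean())].round(4), onz(w,us.mean(),v,.034).round(4))
print('tri tip',tri(w,(254,112),t,(319.0,175.8)),tri(w,(254,112),s,(191.5,242.)))
# handle/shoulder heights
for v in (205,221,230,250,270): print(v,C[v,255].round(4))
Q=np.array([onz(w,u,v,.032)[:2] for u,v in P]); vx,vy,x0,y0=cv2.fitLine(Q.astype(np.float32),cv2.DIST_L2,0,.01,.01).ravel(); 
print('yaw',np.degrees(np.arctan2(vy,vx)),x0,y0)
for u,v in [(254,112),(256,186),(255.5,222),(256,283)]:
    q=onz(w,u,v,.035); print((u,v),q.round(4),(R.T@(q-p)).round(4))
```

```text
116 250 257 [ 0.5577 -0.3084  0.037 ] [ 0.5582 -0.3086  0.034 ]
122 249 259 [ 0.5574 -0.3147  0.0384] [ 0.5574 -0.3149  0.034 ]
128 249 259 [ 0.556  -0.3209  0.0383] [ 0.556  -0.3212  0.034 ]
134 249 259 [ 0.5546 -0.3271  0.0387] [ 0.5546 -0.3275  0.034 ]
140 249 259 [ 0.5532 -0.3334  0.0388] [ 0.5532 -0.3339  0.034 ]
146 249 259 [ 0.5518 -0.3397  0.0397] [ 0.5517 -0.3403  0.034 ]
152 249 259 [ 0.5504 -0.3462  0.0387] [ 0.5503 -0.3469  0.034 ]
158 249 259 [ 0.5489 -0.3528  0.0384] [ 0.5488 -0.3535  0.034 ]
164 249 259 [ 0.5475 -0.3593  0.0389] [ 0.5474 -0.3602  0.034 ]
170 249 259 [ 0.546 -0.366  0.039] [ 0.5459 -0.3669  0.034 ]
176 249 259 [ 0.5446 -0.3726  0.0393] [ 0.5443 -0.3738  0.034 ]
tri tip (array([ 0.5609715 , -0.30330772,  0.04994607]), np.float64(0.003664380707805327)) (array([ 0.5597448 , -0.30430702,  0.0326357 ]), np.float64(0.0007664617720529805))
205 [ 0.5382 -0.4065  0.0393]
221 [ 0.5339 -0.4262  0.0385]
230 [ 0.532  -0.4345  0.0457]
250 [ 0.5264 -0.46    0.045 ]
270 [ 0.5208 -0.4856  0.046 ]
yaw 77.73007 0.5515745 -0.34093392
(254, 112) [ 0.5596 -0.3046  0.035 ] [0.0687 0.0019 0.1966]
(256, 186) [ 0.5441 -0.3856  0.035 ] [-0.0137  0.0045  0.1966]
(255.5, 222) [ 0.534  -0.4289  0.035 ] [-0.0582  0.0041  0.1966]
(256, 283) [ 0.5167 -0.5103  0.035 ] [-0.1414  0.0051  0.1966]
```

>>> drive_tool(series=[[[0.012, 0.002, 0.05], 0, 0.0854], [[0.012, 0.002, 0.1], 0, 0.0854], [[0.012, 0.002, 0.15], 0, 0.06], [[0.012, 0.002, 0.18], 0, 0.05], [[0.012, 0.002, 0.2], 0, 0.05], [[0.012, 0.002, 0.211], 0, 0.05], [[0.012, 0.002, 0.211], 0, 0.05], [[0.012, 0.002, 0.211], 0, 0.0], [[0.012, 0.002, 0.211], 0, 0.0], [[0.012, 0.002, 0.211], 0, 0.0], [[0.012, 0.002, 0.211], 0, 0.0], [[0.012, 0.002, 0.211], 0, 0.0], [[0.012, 0.002, 0.211], 0, 0.0]], newtons=60)

```text
time_s: 2.65
position: [0.5484, -0.3594, 0.0208]
tool_rot: [[0.217, 0.976, 0.001], [0.976, -0.217, -0.001], [-0.001, 0.001, -1.0]]
ft_force: [0.4, -0.3, 1.9]
grip_width: 0.0101
gripper_force: 58.6
```

>>> drive_tool(series=[[[0, 0, -0.015], 0, 0.0], [[0, 0, -0.04], 0, 0.0], [[0, 0, -0.08], 0, 0.0], [[0.05, 0, -0.12], 0, 0.0], [[0.1, 0, -0.16], 0, 0.0], [[0.15, 0, -0.2], 0, 0.0], [[0.2, 0, -0.21], 0, 0.0], [[0.2, 0, -0.21], 0, 0.0], [[0.2, 0, -0.21], 0, 0.0], [[0.2, 0, -0.21], 0, 0.0]])

```text
time_s: 3.65
position: [0.5916, -0.1633, 0.2302]
tool_rot: [[0.216, 0.976, -0.0], [0.976, -0.216, -0.0], [-0.0, -0.0, -1.0]]
ft_force: [0.2, -0.5, -1.0]
grip_width: 0.0096
gripper_force: 58.6
```

Run:
```python
from h import *
w=grab('wrist','w1');o=env.observe();print(o['position'].round(4),o['tool_rot'].round(3).tolist())
```

```text
[ 0.5913 -0.1642  0.2296] [[0.217, 0.976, -0.001], [0.976, -0.217, 0.0], [0.0, -0.001, -1.0]]
```

View pics/w1.png

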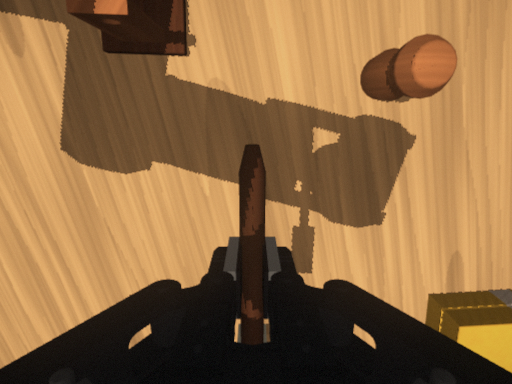

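The bar is held level in the fingers, with its tip at (252,147). The stand is at upper left and the doll at (425,65), both well clear. I'll set the bar down further back.

>>> drive_tool(series=[[[-0.03, -0.04, 0.0], 0, 0.0], [[-0.055, -0.081, 0.03], 0, 0.0], [[-0.055, -0.081, 0.08], 0, 0.0], [[-0.055, -0.081, 0.13], 0, 0.0], [[-0.055, -0.081, 0.17], 0, 0.0], [[-0.055, -0.081, 0.2], 0, 0.0], [[-0.055, -0.081, 0.215], 0, 0.0], [[-0.055, -0.081, 0.222], 0, 0.0], [[-0.055, -0.081, 0.227], 0, 0.0], [[-0.055, -0.081, 0.227], 0, 0.0], [[-0.055, -0.081, 0.227], 0, 0.0], [[-0.055, -0.081, 0.227], 0, 0.0]])

```text
time_s: 4.9
position: [0.5009, -0.2003, 0.0041]
tool_rot: [[0.217, 0.976, 0.001], [0.976, -0.217, -0.001], [-0.001, 0.001, -1.0]]
ft_force: [-0.1, -0.3, 0.2]
grip_width: 0.0092
gripper_force: 58.7
```

>>> drive_tool(series=[[[0, 0, 0], 0, 0.03], [[0, 0, 0], 0, 0.045], [[0, 0, -0.001], 0, 0.045], [[0, 0, -0.001], 0, 0.045], [[0, 0, -0.03], 0, 0.045], [[-0.03, 0, -0.08], 0, 0.06], [[-0.08, 0, -0.13], 0, 0.0854], [[-0.11, 0, -0.15], 0, 0.0854], [[-0.11, 0, -0.15], 0, 0.0854], [[-0.11, 0, -0.15], 0, 0.0854], [[-0.11, 0, -0.15], 0, 0.0854]])

```text
time_s: 6.0
position: [0.4764, -0.3061, 0.1519]
tool_rot: [[0.217, 0.976, -0.002], [0.976, -0.217, 0.002], [0.002, -0.002, -1.0]]
ft_force: [-0.2, 0.4, 0.2]
grip_width: 0.0852
gripper_force: 0.0
```

Run:
```python
from h import *
w=grab('wrist','w2');o=env.observe();print(o['position'].round(4),o['tool_rot'].round(3).tolist())
```

```text
[ 0.4765 -0.3057  0.1517] [[0.217, 0.976, -0.002], [0.976, -0.217, 0.003], [0.002, -0.003, -1.0]]
```

View pics/w2.png

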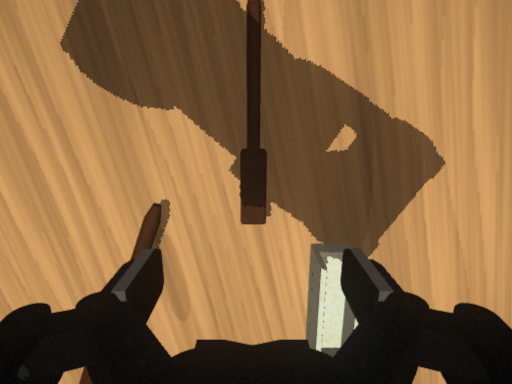

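The bar lies on the counter with the handle from (253,150) to (253,223) and the shaft running up the image. The carton is at (330,300) and the look-alike bar's tip at (150,215).

Run:
```python
from h import *
w=load('w2');C=cloud(w);o=env.observe();R=o['tool_rot'];p=o['position']
H=C[...,2]; 
roi=np.zeros(H.shape,np.uint8); roi[0:228,225:285]=1
m=((H>.017)&(roi>0)).astype(np.uint8); n,l,st,ce=cv2.connectedComponentsWithStats(m)
i=1+st[1:,4].argmax(); ys,xs=np.where((l==i)); print('handle px',st[i],ce[i],'top z',np.median(H[l==i]).round(4))
im=w['img'].astype(int); dark=((im.sum(2)<110)&(roi>0)).astype(np.uint8)
for v in (20,60,100,140,155,180,210,221):
    us=np.where(dark[v,:])[0]; uh=np.where((H[v]>.006)&(roi[v]>0))[0]
    c=uh.mean(); q=onz(w,c,v,.024 if v>150 else .016); print(v,us.min() if len(us) else None,us.max() if len(us) else None,uh.min(),uh.max(),q.round(4),(R.T@(q-p)).round(4),'z',H[v,int(c)].round(4))
for v in (149,150,151,223,224): print(v,H[v,253].round(4),(R.T@(onz(w,253,v,.024)-p)).round(4))
s=grab('scene','s2');im=cv2.resize(s['img'][180:260,80:230,::-1],None,fx=5,fy=5);cv2.imwrite('pics/s2c.png',im)
t=load('t0');Ct=cloud(t);m=(Ct[...,2]>.095)&(Ct[...,2]<.13)&(abs(Ct[...,1]-.06)<.12)&(abs(Ct[...,0]-.52)<.08)
n,l,st,ce=cv2.connectedComponentsWithStats(m.astype(np.uint8))
for i in range(1,n): print(st[i],ce[i],onz(t,*ce[i],.112).round(4),np.median(Ct[l==i][:,2]))
```

```text
handle px [ 240    0   28  225 3228] [252.79337051 141.44857497] top z 0.0239
20 247 260 246 260 [ 0.5075 -0.1674  0.016 ] [0.1414 0.0008 0.136 ] z 0.0194
60 247 260 247 260 [ 0.5014 -0.197   0.016 ] [0.1113 0.0012 0.1359] z 0.018
100 247 259 247 259 [ 0.4941 -0.2284  0.016 ] [0.079  0.0009 0.1359] z 0.019
140 247 259 247 259 [ 0.4866 -0.2623  0.016 ] [0.0443 0.0009 0.1358] z 0.019
155 241 266 240 266 [ 0.4839 -0.2745  0.024 ] [0.0318 0.0009 0.1278] z 0.0246
180 241 265 240 265 [ 0.4785 -0.2968  0.024 ] [0.0089 0.0004 0.1277] z 0.024
210 None None 240 265 [ 0.4723 -0.3252  0.024 ] [-0.0202  0.0005  0.1277] z 0.0253
221 None None 232 265 [ 0.4696 -0.3359  0.024 ] [-0.0313  0.0002  0.1276] z 0.0249
149 0.0185 [0.0372 0.0009 0.1278]
150 0.0178 [0.0363 0.0009 0.1278]
151 0.0195 [0.0354 0.0009 0.1278]
223 0.024 [-0.0333  0.001   0.1276]
224 0.0243 [-0.0343  0.001   0.1276]
[207 173  10  13  89] [211.84269663 178.95505618] [0.5369 0.1202 0.112 ] 0.11229932139871418
[239 181   6  13  40] [241.5 187. ] [0.5074 0.0054 0.112 ] 0.11149354686064761
```

View pics/s2c.png

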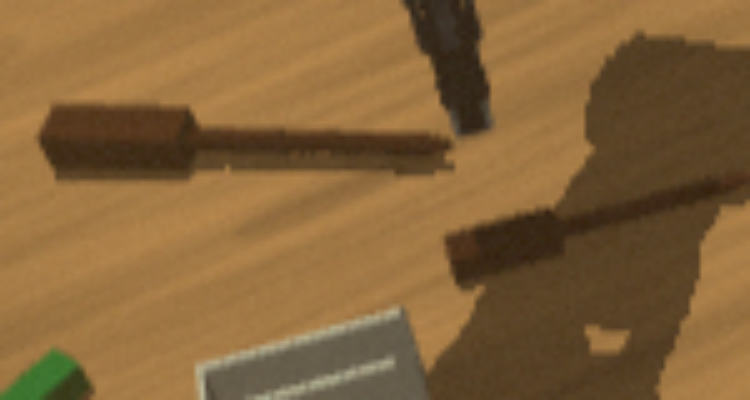

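The handle spans tool x −0.033 to +0.036 with its top at 24 mm, lying level. The stand's upright tops are 118.5 mm apart where 119 is expected, with a yaw of about 75.6°. Next I'll grasp the handle.

>>> drive_tool(series=[[[0.005, 0.001, 0.05], 0, 0.06], [[0.005, 0.001, 0.09], 0, 0.05], [[0.005, 0.001, 0.12], 0, 0.05], [[0.005, 0.001, 0.14], 0, 0.05], [[0.005, 0.001, 0.149], 0, 0.05], [[0.005, 0.001, 0.149], 0, 0.05], [[0.005, 0.001, 0.149], 0, 0.0], [[0.005, 0.001, 0.149], 0, 0.0], [[0.005, 0.001, 0.149], 0, 0.0], [[0.005, 0.001, 0.149], 0, 0.0], [[0.005, 0.001, 0.149], 0, 0.0], [[0.005, 0.001, 0.149], 0, 0.0]], newtons=60)

```text
time_s: 7.3
position: [0.4794, -0.3031, 0.0056]
tool_rot: [[0.217, 0.976, 0.002], [0.976, -0.217, -0.002], [-0.001, 0.002, -1.0]]
ft_force: [0.4, 0.0, 6.8]
grip_width: 0.0227
gripper_force: 59.8
```

>>> drive_tool(series=[[[0, 0, -0.02], 0, 0.0], [[0, 0, -0.06], 0, 0.0], [[0, 0, -0.11], 0, 0.0], [[0.02, -0.01, -0.155], 0, 0.0], [[0.06, -0.02, -0.185], 1, 0.0], [[0.1, -0.04, -0.21], 1.9, 0.0], [[0.14, -0.06, -0.235], 1.9, 0.0], [[0.18, -0.08, -0.245], 1.9, 0.0], [[0.22, -0.085, -0.245], 1.9, 0.0], [[0.26, -0.085, -0.245], 1.9, 0.0], [[0.293, -0.085, -0.245], 1.9, 0.0], [[0.293, -0.085, -0.245], 1.9, 0.0], [[0.293, -0.085, -0.245], 1.9, 0.0], [[0.293, -0.085, -0.245], 1.9, 0.0], [[0.293, -0.085, -0.245], 1.9, 0.0]])

```text
time_s: 8.8
position: [0.4594, 0.0008, 0.2493]
tool_rot: [[0.251, 0.968, -0.0], [0.968, -0.251, -0.0], [-0.0, -0.0, -1.0]]
ft_force: [-0.3, -0.2, -0.2]
grip_width: 0.0228
gripper_force: 58.9
```

Run:
```python
from h import *
w=grab('wrist','w3');o=env.observe();print(o['position'].round(4),o['tool_rot'].round(4).tolist(),o['grip_width'])
```

```text
[0.4594 0.0009 0.2493] [[0.2512, 0.9679, -0.0001], [0.9679, -0.2512, -0.0], [-0.0001, -0.0001, -1.0]] 0.023107944354063187
```

View pics/w3.png

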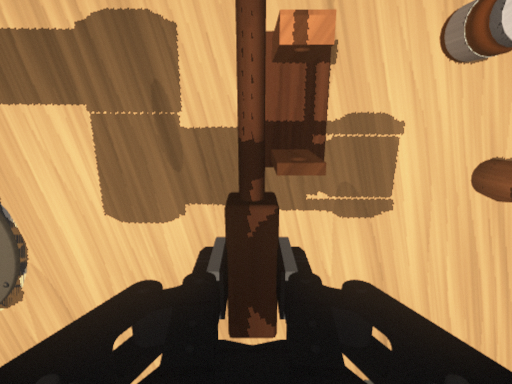

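The far upright's top is at (275–335, 10–48) and the entry upright's top at (274–325, 150–163). The held bar runs up columns 238–265 with its shoulder at about (252,200).

Run:
```python
from h import *
w=load('w3');C=cloud(w);o=env.observe();R=o['tool_rot'];p=o['position'];H=C[...,2]
T=(C-p)@R
m=((H>.104)&(H<.120)).astype(np.uint8); m[:, :268]=0; m[200:]=0; m[:,345:]=0
n,l,st,ce=cv2.connectedComponentsWithStats(m); cs=[]
for i in range(1,n):
    if st[i,4]<100: continue
    M=l==i; z=np.median(H[M]); pts=np.array([onz(w,u,v,.112)[:2] for v,u in zip(*np.where(M))])
    r=cv2.minAreaRect(pts.astype(np.float32)*1000); 
    tp=(np.c_[pts,np.full(len(pts),.112)]-p)@R
    print(st[i],z.round(4),'rect',np.round(r[0],1),np.round(r[1],1),round(r[2],1),'tool ranges',tp.min(0).round(4),tp.max(0).round(4)); 
    # mid line: for each row, y-centre
    for v in np.unique(np.where(M)[0])[::max(1,st[i,3]//6)]:
        us=np.where(M[v])[0]; a,b=[(R.T@(onz(w,u,v,.112)-p)) for u in (us.min()-.5,us.max()+.5)]
        print('  v',v,us.min(),us.max(),'x %.4f y %.4f..%.4f mid %.4f'%(a[0],a[1],b[1],(a[1]+b[1])/2))
    cs.append(np.array(r[0]))
if len(cs)==2:
    d=cs[0]-cs[1]; print('dist',np.hypot(*d),'yaw',np.degrees(np.arctan2(d[1],d[0])),'toolyaw',np.degrees(np.arctan2(R[1,0],R[0,0])))
print('bar')
for v in (5,40,80,120,160,185,196,204,215,230,300,330):
    us=np.where((T[v,:,2]<.02)&(np.arange(512)>215)&(np.arange(512)<290))[0]
    if len(us): c=int(us.mean()); zz=H[v,c-2:c+3]; h=np.median(zz); a,b=[(R.T@(onz(w,u,v,h-.006 if v<197 else h)-p)) for u in (us.min()-.5,us.max()+.5)]
    print(v,us.min(),us.max(),'z',h.round(4),'x %.4f y %.4f %.4f mid %.4f'%(a[0],a[1],b[1],(a[1]+b[1])/2))
```

```text
[ 278   10   58   38 2070] 0.1125 rect [536.9 120.9] [27.5 46.8] 75.5 tool ranges [0.1219 0.0215 0.1373] [0.1494 0.0682 0.1373]
  v 10 280 335 x 0.1494 y 0.0222..0.0680 mid 0.0451
  v 16 279 335 x 0.1450 y 0.0215..0.0683 mid 0.0449
  v 22 279 334 x 0.1406 y 0.0216..0.0678 mid 0.0447
  v 28 279 334 x 0.1362 y 0.0217..0.0682 mid 0.0450
  v 34 279 334 x 0.1317 y 0.0219..0.0685 mid 0.0452
  v 40 278 333 x 0.1272 y 0.0211..0.0680 mid 0.0446
  v 46 278 331 x 0.1227 y 0.0212..0.0667 mid 0.0440
[276 161  50  15 697] 0.1127 rect [508.2   7.4] [13.3 46.5] 75.5 tool ranges [0.0119 0.0223 0.1373] [0.0253 0.0688 0.1373]
  v 161 317 317 x 0.0253 y 0.0601..0.0610 mid 0.0606
  v 163 276 325 x 0.0233 y 0.0219..0.0686 mid 0.0452
  v 165 276 325 x 0.0214 y 0.0219..0.0688 mid 0.0453
  v 167 276 325 x 0.0196 y 0.0220..0.0689 mid 0.0454
  v 169 276 325 x 0.0176 y 0.0220..0.0690 mid 0.0455
  v 171 276 325 x 0.0157 y 0.0220..0.0692 mid 0.0456
  v 173 276 325 x 0.0138 y 0.0221..0.0693 mid 0.0457
  v 175 276 324 x 0.0119 y 0.0221..0.0685 mid 0.0453
dist 117.07618369515136 yaw 75.80506187082338 toolyaw 75.44925393399012
bar
5 235 265 z 0.2621 x 0.1114 y -0.0073 0.0050 mid -0.0012
40 236 264 z 0.2626 x 0.0988 y -0.0070 0.0047 mid -0.0012
80 237 264 z 0.2626 x 0.0836 y -0.0068 0.0049 mid -0.0010
120 237 264 z 0.2622 x 0.0673 y -0.0071 0.0051 mid -0.0010
160 238 264 z 0.2616 x 0.0496 y -0.0069 0.0054 mid -0.0007
185 239 264 z 0.2625 x 0.0381 y -0.0065 0.0055 mid -0.0005
196 228 275 z 0.263 x 0.0330 y -0.0117 0.0107 mid -0.0005
204 226 277 z 0.2661 x 0.0320 y -0.0119 0.0109 mid -0.0005
215 225 278 z 0.2684 x 0.0277 y -0.0122 0.0112 mid -0.0005
230 225 278 z 0.2691 x 0.0209 y -0.0123 0.0114 mid -0.0005
300 216 289 z 0.2685 x -0.0151 y -0.0176 0.0176 mid 0.0000
330 216 289 z 0.2684 x -0.0322 y -0.0181 0.0182 mid 0.0000
```

Aligned to within 0.3°. The final shift from here is about x −0.020, y +0.046, z +0.166. I'll back off, drop to hole height and start.

>>> drive_tool(series=[[[-0.045, 0.0, 0], 0, 0.0], [[-0.09, 0.01, 0], 0, 0.0], [[-0.135, 0.03, 0], 0, 0.0], [[-0.18, 0.046, 0], 0, 0.0], [[-0.18, 0.046, 0.04], 0, 0.0], [[-0.18, 0.046, 0.08], 0, 0.0], [[-0.18, 0.046, 0.12], 0, 0.0], [[-0.18, 0.046, 0.15], 0, 0.0], [[-0.18, 0.046, 0.166], 0, 0.0], [[-0.18, 0.046, 0.166], 0, 0.0], [[-0.18, 0.046, 0.166], 0, 0.0], [[-0.18, 0.046, 0.166], 0, 0.0], [[-0.18, 0.046, 0.166], 0, 0.0]])

```text
time_s: 10.15
position: [0.4595, -0.1844, 0.0844]
tool_rot: [[0.25, 0.968, 0.002], [0.968, -0.25, -0.001], [-0.001, 0.002, -1.0]]
ft_force: [-0.2, -0.6, -0.1]
grip_width: 0.0225
gripper_force: 58.9
```

Run:
```python
from h import *
w=grab('wrist','w4');o=env.observe();print(o['position'].round(4),o['tool_rot'].round(4).tolist(),o['ft_force'])
s=grab('scene','s4')
a=w['img'][0:240,130:380,::-1]; b=s['img'][140:240,200:330,::-1]
A=cv2.resize(a,None,fx=1.6,fy=1.6);B=cv2.resize(b,(int(130*3),int(100*3)),interpolation=cv2.INTER_CUBIC)
I=np.zeros((384,A.shape[1]+B.shape[1],3),np.uint8);I[:A.shape[0],:A.shape[1]]=A;I[:300,A.shape[1]:]=B
cv2.imwrite('pics/m4.png',I)
C=cloud(w);R=o['tool_rot'];p=o['position'];H=C[...,2]
for v in list(range(0,200,12)):
    r=[]
    for lo,hi in((.105,.120),(.078,.103)):
        us=np.where((H[v]>lo)&(H[v]<hi)&(abs(np.arange(512)-256)<90))[0]
        if len(us)>3:
            a,b=[(R.T@(onz(w,u,v,.112 if lo>.1 else .09)-p)) for u in (us.min()-.5,us.max()+.5)]; r+=[us.min(),us.max(),'x %.4f mid %.4f z %.4f'%(a[0],(a[1]+b[1])/2,np.median(H[v,us]) if lo>.1 else H[v,us].max())]
    print(v,*r)
```

```text
[ 0.4594 -0.1843  0.0842] [[0.2497, 0.9683, 0.0015], [0.9683, -0.2497, -0.001], [-0.0007, 0.0017, -1.0]] [ 0.62311253 -0.694854   -0.74572665]
0 235 265 x 0.1134 mid -0.0011 z 0.0982
12 235 265 x 0.1092 mid -0.0011 z 0.0991
24 236 265 x 0.1049 mid -0.0009 z 0.0978
36 236 264 x 0.1005 mid -0.0011 z 0.0983
48 236 264 x 0.0961 mid -0.0011 z 0.0982
60 236 264 x 0.0915 mid -0.0011 z 0.0981
72 237 264 x 0.0868 mid -0.0009 z 0.0982
84 237 264 x 0.0821 mid -0.0009 z 0.0978
96 237 264 x 0.0772 mid -0.0009 z 0.0980
108 237 264 x 0.0723 mid -0.0009 z 0.0983
120 237 264 x 0.0672 mid -0.0009 z 0.0978
132 238 264 x 0.0621 mid -0.0007 z 0.0981
144 238 264 x 0.0568 mid -0.0007 z 0.0984
156 238 264 x 0.0514 mid -0.0007 z 0.0987
168 238 264 x 0.0458 mid -0.0007 z 0.0985
180 239 264 x 0.0402 mid -0.0004 z 0.0976
192 239 271 x 0.0344 mid 0.0012 z 0.0977
```

View pics/m4.png

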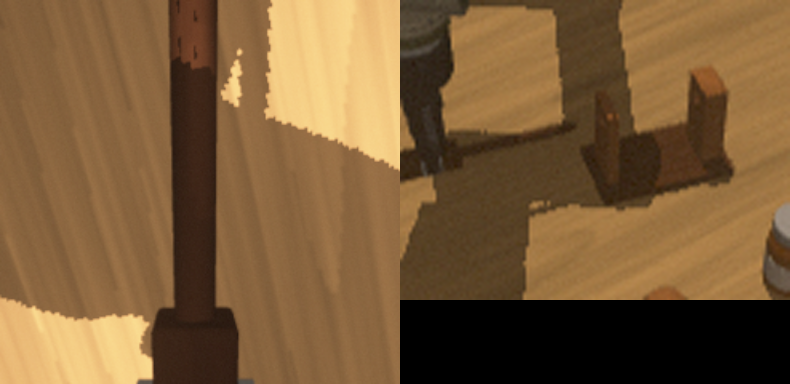

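The bar is level, its shaft centred in the wrist view at column ~250, and the scene shows its tip a few centimetres before the entry hole. It is about 1 mm high, so I'll correct that and ease it in.

>>> drive_tool(series=[[[0.01, -0.0005, 0.001], 0, 0.0], [[0.02, -0.0005, 0.001], 0, 0.0], [[0.026, -0.0005, 0.001], 0, 0.0], [[0.032, -0.0005, 0.001], 0, 0.0], [[0.038, -0.0005, 0.001], 0, 0.0], [[0.044, -0.0005, 0.001], 0, 0.0], [[0.05, -0.0006, 0.001], 0, 0.0], [[0.055, -0.0006, 0.001], 0, 0.0], [[0.055, -0.0006, 0.001], 0, 0.0]])

```text
time_s: 11.15
position: [0.4724, -0.1301, 0.0823]
tool_rot: [[0.249, 0.968, 0.0], [0.968, -0.249, 0.0], [0.0, 0.0, -1.0]]
ft_force: [0.1, -0.1, 0.2]
grip_width: 0.0228
gripper_force: 58.9
```

>>> drive_tool(series=[[[0.015, 0, -0.0005], 0, 0.0], [[0.03, -0.0001, -0.0005], 0, 0.0], [[0.045, -0.0002, -0.0005], 0, 0.0], [[0.06, -0.0003, -0.0005], 0, 0.0], [[0.07, -0.0003, -0.0005], 0, 0.0], [[0.078, -0.0004, -0.0005], 0, 0.0], [[0.084, -0.0004, -0.0005], 0, 0.0], [[0.09, -0.0004, -0.0005], 0, 0.0], [[0.095, -0.0004, -0.0005], 0, 0.0], [[0.095, -0.0004, -0.0005], 0, 0.0], [[0.095, -0.0004, -0.0005], 0, 0.0]])

```text
time_s: 12.25
position: [0.4956, -0.0386, 0.0828]
tool_rot: [[0.25, 0.968, -0.0], [0.968, -0.25, -0.0], [-0.0, -0.0, -1.0]]
ft_force: [-0.6, 0.3, 0.7]
grip_width: 0.0227
gripper_force: 58.9
```

Run:
```python
from h import *
w=grab('wrist','w5');o=env.observe();print(o['position'].round(4),o['ft_force'])
C=cloud(w);R=o['tool_rot'];p=o['position'];H=C[...,2]
m=((H>.106)&(H<.118)).astype(np.uint8); m[:,:170]=0;m[:,340:]=0;m[230:]=0
n,l,st,ce=cv2.connectedComponentsWithStats(m)
for i in range(1,n):
    if st[i,4]<80: continue
    ys,xs=np.where(l==i); q=np.array([R.T@(onz(w,u,v,.112)-p) for u,v in zip(xs,ys)]); print(st[i],q.min(0).round(4),q.max(0).round(4),np.median(q,0).round(4))
T=(C-p)@R
for v in range(150,230,6):
    us=np.where((abs(T[v,:,1])<.013)&(T[v,:,2]<.03))[0]
    if len(us): print(v,us.min(),us.max(),np.median(H[v,us]).round(4),T[v,us[len(us)//2],0].round(4))
a=w['img'][:,:,::-1]; s=grab('scene','s5')
b=cv2.resize(s['img'][140:240,200:330,::-1],None,fx=2.2,fy=2.2,interpolation=cv2.INTER_CUBIC)
I=np.zeros((384,512+b.shape[1],3),np.uint8);I[:,:512]=a;I[:b.shape[0],512:]=b;cv2.imwrite('pics/m5.png',I)
```

```text
[ 0.4956 -0.0387  0.0828] [ 0.29388693 -0.50826513  0.63200332]
[ 195  158  122   35 3958] [ 0.041  -0.0223 -0.0292] [ 0.0543  0.024  -0.0292] [ 0.0478  0.0008 -0.0292]
150 18 503 0.0906 0.0551
156 222 283 0.099 0.0525
162 219 287 0.1126 0.0529
168 41 408 0.1127 0.0508
174 175 288 0.1127 0.0482
180 55 441 0.1127 0.0461
186 220 289 0.1128 0.0436
192 124 263 0.0954 0.0364
198 227 326 0.0923 0.0339
204 3 335 0.0997 0.0322
210 224 278 0.1017 0.0299
216 150 487 0.102 0.0275
222 225 278 0.1019 0.0245
228 75 370 0.1019 0.022
```

View pics/m5.png

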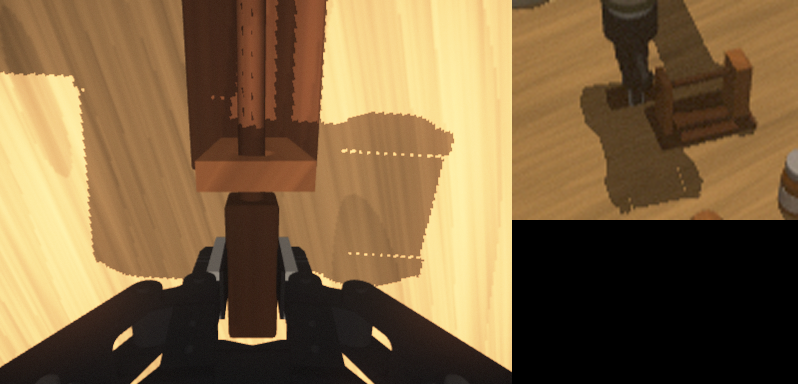

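The shaft passes through the entry upright and into the far one, and the shoulder, at row ~195, is about 8.5 mm from the face. I'll push the rest in gently.

>>> drive_tool(series=[[[0.003, 0, 0], 0, 0.0], [[0.005, 0, 0], 0, 0.0], [[0.007, 0, 0], 0, 0.0], [[0.008, 0, 0], 0, 0.0], [[0.008, 0, 0], 0, 0.0], [[0.008, 0, 0], 0, 0.0]])

```text
time_s: 12.95
position: [0.4976, -0.0308, 0.0828]
tool_rot: [[0.25, 0.968, 0.0], [0.968, -0.25, -0.0], [0.0, 0.0, -1.0]]
ft_force: [0.0, 0.2, -1.4]
grip_width: 0.0229
gripper_force: 58.9
```

>>> drive_tool(series=[[[0.001, 0, 0], 0, 0.0], [[0.0015, 0, 0], 0, 0.0], [[0.002, 0, 0], 0, 0.0], [[0.002, 0, 0], 0, 0.0]])

```text
time_s: 13.35
position: [0.4978, -0.0299, 0.0829]
tool_rot: [[0.25, 0.968, -0.001], [0.968, -0.25, -0.002], [-0.002, -0.0, -1.0]]
ft_force: [-3.6, -6.6, -0.1]
grip_width: 0.0227
gripper_force: 59.0
```

The shoulder is against the face, with contact at about 7.5 N. Now I'll release and retreat.

>>> drive_tool(series=[[[-0.0015, 0, 0], 0, 0.0], [[-0.0015, 0, 0], 0, 0.03], [[-0.0015, 0, 0], 0, 0.045], [[-0.0015, 0, 0], 0, 0.05], [[-0.0015, 0, 0], 0, 0.05], [[-0.0015, 0, 0], 0, 0.05], [[-0.005, 0, -0.02], 0, 0.05], [[-0.02, 0, -0.05], 0, 0.05], [[-0.05, 0, -0.09], 0, 0.05], [[-0.05, 0, -0.13], 0, 0.05], [[-0.05, 0, -0.13], 0, 0.05], [[-0.05, 0, -0.13], 0, 0.05]])

```text
time_s: 14.55
position: [0.4856, -0.0772, 0.213]
tool_rot: [[0.25, 0.968, 0.001], [0.968, -0.25, -0.0], [-0.0, 0.001, -1.0]]
ft_force: [-1.1, 0.1, 0.1]
grip_width: 0.0501
gripper_force: 0.0
```

Run:
```python
from h import *
w=grab('wrist','w6');o=env.observe();print(o['position'].round(4),o['ft_force'].round(1),o['grip_width'],o['time_s'])
C=cloud(w);R=o['tool_rot'];p=o['position'];H=C[...,2];T=(C-p)@R
for v in range(20,200,8):
    us=np.where((H[v]>.07)&(abs(np.arange(512)-256)<70))[0]
    if len(us): print(v,us.min(),us.max(),'z',np.median(H[v,us]).round(4),H[v,us].max().round(4),'x',T[v,int(us.mean()),0].round(4),'ymid',T[v,us,1].mean().round(4))
cv2.imwrite('pics/w6c.png',w['img'][:,100:420,::-1])
```

```text
[ 0.4852 -0.077   0.2121] [-0.2  0.3  0.2] 0.05009973580127468 14.6
20 245 259 z 0.0952 0.0975 x 0.1365 ymid 0.0005
28 245 264 z 0.0954 0.3562 x 0.1315 ymid 0.0004
36 246 259 z 0.0952 0.097 x 0.1257 ymid 0.0009
44 212 259 z 0.0946 0.3562 x 0.1207 ymid 0.0008
52 246 259 z 0.0947 0.0962 x 0.1147 ymid 0.0009
60 246 300 z 0.0944 0.3562 x 0.109 ymid 0.0008
68 245 259 z 0.0941 0.3562 x 0.1029 ymid 0.0008
76 246 259 z 0.0941 0.0952 x 0.0971 ymid 0.0009
84 223 283 z 0.1125 0.3562 x 0.0898 ymid 0.001
92 223 283 z 0.1127 0.3562 x 0.084 ymid 0.0008
100 216 268 z 0.0993 0.3562 x 0.0786 ymid 0.0012
108 237 269 z 0.0996 0.1029 x 0.0724 ymid 0.0013
116 237 269 z 0.0996 0.3562 x 0.0662 ymid 0.0015
124 238 269 z 0.0991 0.1022 x 0.0599 ymid 0.0018
132 238 268 z 0.099 0.1023 x 0.0534 ymid 0.0014
140 201 279 z 0.0993 0.3562 x 0.0468 ymid 0.0013
148 221 268 z 0.0984 0.3562 x 0.0401 ymid 0.0013
156 238 268 z 0.0984 0.1018 x 0.0332 ymid 0.0014
164 238 268 z 0.098 0.3562 x 0.0266 ymid 0.0013
172 238 268 z 0.0978 0.1006 x 0.0194 ymid 0.0014
180 241 268 z 0.0981 0.1016 x 0.0123 ymid 0.0028
188 242 242 z 0.3562 0.3562 x 0.072 ymid -0.0004
196 273 273 z 0.3562 0.3562 x 0.072 ymid -0.0004
```

View pics/w6c.png

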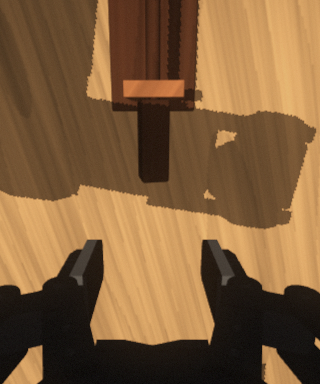

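The bar sits home: its handle touches the entry upright, the shoulder is at z ≈ 0.088, the tilt is about 2°, and the gripper is clear.

```bash
python3 -c "
from h import *
print(env.close_job())"
```

```text
the job is handed in; nothing more can be done
None
```

The bar was laid on the counter, taken again by its handle and pushed home in the stand. It is released with the gripper clear, the bystanders were never touched, and the job was handed in at about 15 s; no verdict was returned.

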